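Load the hardened specimens into their test jigs

ROBOT

A 6-joint arm with a two-finger parallel gripper is mounted at the origin on the work surface. World frame = base frame: x ahead of the robot, y to its left, z up, the work surface at z = 0. Lengths are in mm, angles in rad, forces in N, time in s.
With the tool pointing down it reaches from about 400 to 925 mm from the base axis. Payload 12.5 kg.
Tool frame: the origin (TCP) lies midway between the tips of the shut fingers; the grasp point (between the pads) lies 19 mm behind it (env.grip_depth is the distance from the TCP to the grasp point, in mm); z points along the fingers, y is the line along which they close (so a half turn about z gives the same grasp; the last joint's range is limited). The gripper opens to 95 mm and grips with 3 to 60 N. Pads are 20 mm wide; open, the fingers measure 119 mm over their backs; the gripper's body (75 mm by 180 mm) begins 59 mm behind the grasp point.
Start: joints at [-1.323, 0.491, 1.559, -0, 1.092, -0.106], TCP at [216.564, -586.299, 214.661] pointing down, gripper open.
Joint ranges: [-3.1, 3.1], [-0.84, 2.19], [0.05, 2.79], [-1.13, 4.28], [0.06, 2.93], [-2.69, 2.69]. Speed limits (rad/s): [2.22, 2.22, 2.79, 3.14, 3.14, 3.14].

INTERFACE

Orientations are given as [roll, pitch, yaw] about the fixed x, y, z axes, in that order (R = Rz(yaw) Ry(pitch) Rx(roll)).
In Python, from cell import monitor, viewer, order, env gives the robot as it stands.
- The arm moves only by the tool move_arm, never from a script. Its argument "moves" is one flat list of numbers, 4 for each row, row after row: the shift along the tool's x, y, z normalised to -1 to 1, where 1 is 0.15 m, then the turn about the tool's z normalised to -1 to 1, where 1 is pi/2 rad. A call has 1 to 10 rows; each row shifts and turns the commanded pose from where the row before left it, along the tool's axes as they then stand; what a row does not reach is not made up. A row lasts 1/8 s, in which the tool goes at most 62.5 mm and 10.7 degrees, less where a joint would pass 70% of its speed; a pose out of reach is approached as far as the arm can. A call with a number of a shift or a turn outside -1 to 1 is refused whole. A call with a gripper value outside its range is refused whole. "claw" is the finger opening in mm, from 0 to 95.1, set as the call begins (left out, the last holds). The fingers move at their own pace and stop on an object; the grip force is fixed at half the most. Time passes only in rows, so rows that do not move let the fingers close. It gives the time, the measured TCP pose, the force, the opening and the grip force at its end, in the units of the state.
- monitor.state(): the state, without advancing time (a new reading comes with each control period).
- viewer.read_camera(name): name is "side" or "top"; returns the picture (420x560x3 uint8, red, green, blue); there is no depth.
- viewer.camera_info(name): a dict with "K" (3x3 intrinsics, pixels), "camera_from_world" (4x4, takes a point from world to camera coordinates). Camera axes: x right, y down, z forward; pixel columns grow to the right and rows downward; lengths in mm; the calibration is good to about 2 mm. A picture is of the moment at which its call begins. camera_info takes no time and is no camera call.
- order.job_done(): hands the job in; it is judged then, once.
The state is a dict: "t": time; "joints": joint angles; "qvel": joint speeds; "tau": joint torques, N m; "eef_pos": TCP position; "tcp_rot": TCP orientation; "ft_force": force on the tool from outside, world axes, zero at the start; "moment": the same for the moment, N m; "opening": opening from 0.0 (shut) to 1.0 (fully open); "grip_force": force on a finger pad.
Only numpy, scipy, OpenCV 4.12 (cv2) and the standard library are available. Lean on these libraries where they do the work, as an engineer would, in place of code of your own. Each camera call takes 0.05 s, during which the arm holds its last target. There are 200 camera calls.

TASK

Load each hardened specimen into the lower jig it is made for: the whole prism across the two rollers of the bending jig, the half prism across the small square platen between the pins of the compression jig, the short core on its side in the trough of the splitting jig, and the slim cylinder upright on the round platen. Set each one down gently, well centred and square to its jig, and leave the glass beaker standing where it is.

Things in the scene. Friction and masses are not known exactly. Their poses are not given: they have to be found in the camera images.
- prism_c (a point): The whole mortar prism: plain grey concrete bar 160 x 40 x 40 mm, about 0.58 kg, lying loose on the bench. The point is its centre, 20 mm above its underside; x runs along its 160 mm length, z is up.
- half_c (a point): The half prism: what is left of such a bar after breaking, 80 x 40 x 40 mm with one rough torn end, about 0.29 kg, lying loose. The point is its centre, 20 mm above its underside; x runs along its 80 mm length, z is up.
- core_c (a point): The short concrete core: a round cylinder 54 mm in diameter and 60 mm long, about 0.32 kg, lying on its curved side (it can roll). The point is its centre, 27 mm above the surface it lies on; x runs along the cylinder's axis (level).
- cyl_c (a point): The slim concrete cylinder, 38 mm in diameter and 76 mm high, about 0.2 kg, standing upright. The point is its centre, 38 mm above its foot; z runs up its axis.
- bend_seat (a point): The bending jig, fixed: dark steel base 170 x 60 mm with two bright rollers (10 mm in diameter, 56 mm long) lying across it, 100 mm apart; nothing stands higher. Point: mid-way between the rollers at the height of their tops, 45 mm above the bench, where the underside of the whole prism rests; x runs along the base from roller to roller, the way the prism must lie.
- press_seat (a point): The compression jig, fixed: dark steel base 140 x 64 mm, in its middle a 40 x 40 mm square platen; at each end, 57 mm from the middle, an upright pin 10 mm thick, top 72 mm above the bench. Point: centre of the platen's top, 45 mm above the bench, where the underside of the half prism rests; x runs from pin to pin, the way the half prism must lie (it overhangs the platen by 20 mm at each end).
- split_seat (a point): The splitting jig, fixed: dark steel base 130 x 64 mm, in its middle a V trough 64 mm long, 40 mm wide; at each end, 49 mm from the middle, an upright pin 12 mm thick, top 76 mm above the bench. Point: on the trough's centre line, 40 mm above the bench, where the seated core's lowest line lies; x runs along the trough, the way the core's axis must lie. The trough's edges reach 8 mm above the point.
- round_seat (a point): The round platen, fixed: stepped steel stand, its top disc 76 mm in diameter with engraved circles about its middle. The point is the centre of its flat top, 40 mm above the bench, where the foot of the slim cylinder stands; z is up.
- beaker_c (a point): A bystander: small glass beaker, 42 mm in diameter, 58 mm high, standing open among the specimens. The point is its centre, 29 mm above its foot; z is up.
There are look-alikes about, which are no part of the job. Leave any red look-alike of the part that bears cyl_c alone.

How it is judged:
By the outcome, as a careful person would: the job done as asked, in the order asked, and still so for the second after the job is handed in, with the robot touching nothing.
It also fails if it takes over 112 s, if anything falls off the work surface, if the arm or the gripper's body presses on something with over 40 N, if the wrist force passes 120 N, or if a joint passes its speed limit or range.

## Working session

There is one attempt and no reset: what is moved stays moved. The work goes in short steps, Python scripts to look and compute and a tool call to move; the robot and the scene stay as the last step left them, time stands still between calls to the robot, and variables do not carry over. Pictures are saved under pics/ and viewed, at most 14 in all, crops included, and the job is handed in when it is done.

Besides the shell and the picture viewer there is one more tool, called after "Emit:" by a JSON object that holds its "method" and its "body". move_arm: Moves the arm, as the interface text tells. Scaled input: -1 to 1 covers 0.15 m each way for a shift and pi/2 rad each way for a turn. Its arguments: {"type":"object","properties":{"moves":{"type":"array"},"claw":{"type":"number"}},"required":["moves"]}

```bash
ls; mkdir -p pics
python3 - <<'E'
from cell import monitor, viewer, order, env
import cv2,numpy as np
for n in("top","side"):
    im=viewer.read_camera(n); cv2.imwrite(f"pics/{n}0.png",cv2.resize(im[:,:,::-1],(800,600),interpolation=cv2.INTER_CUBIC)); np.save(f"pics/{n}0.npy",im)
    i=viewer.camera_info(n); print(n,np.round(i["K"],1).tolist(),np.round(i["camera_from_world"],4).tolist())
print(monitor.state())
E
```

```text
pics
top [[489.0, 0.0, 276.7], [0.0, 489.0, 212.8], [0.0, 0.0, 1.0]] [[-0.0115, -0.9999, 0.0035, 2.8214], [-0.9982, 0.0113, -0.0585, 491.1386], [0.0585, -0.0041, -0.9983, 1074.4132], [0.0, 0.0, 0.0, 1.0]]
side [[535.0, 0.0, 287.0], [0.0, 535.0, 221.9], [0.0, 0.0, 1.0]] [[-0.9475, -0.3191, -0.0185, 447.8727], [-0.2168, 0.684, -0.6965, 136.7561], [0.235, -0.656, -0.7173, 1074.0951], [0.0, 0.0, 0.0, 1.0]]
{'t': 0.1, 'joints': array([-1.32259361e+00,  4.91489270e-01,  1.55936889e+00, -3.57697052e-06,
        1.09170793e+00, -1.05582544e-01]), 'qvel': array([-0.00141672, -0.00076449, -0.00113304,  0.00026875, -0.00047585,
        0.00088395]), 'tau': array([ 4.55789952e-03, -6.13621116e+01, -2.58606863e+01,  6.94639608e-02,
        4.70130437e-02, -6.20625224e-05]), 'eef_pos': array([ 216.51143312, -586.07895168,  214.13316212]), 'tcp_rot': array([-3.14062431e+00, -9.94318723e-05,  3.53786860e-01]), 'ft_force': array([ 0.40687765, -0.36976808, -0.7933761 ]), 'moment': array([-0.01184366,  0.01628333, -0.00877187]), 'grip_force': 0.0, 'opening': 0.9957512774735224}
```

View pics/top0.png

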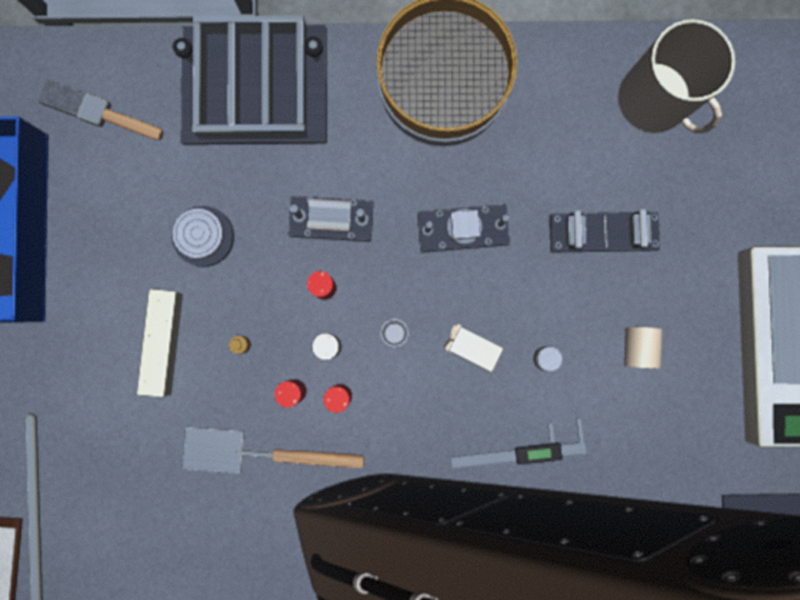

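View pics/side0.png

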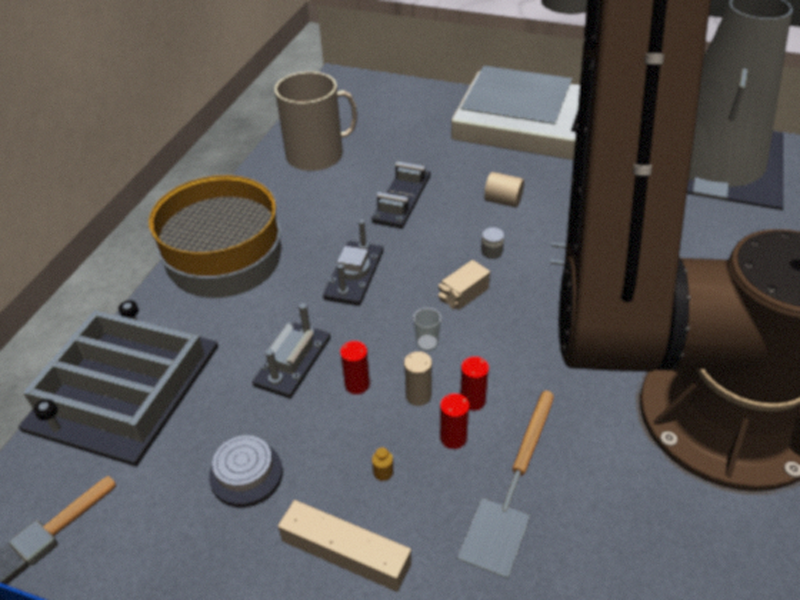

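The top view (800x600 pixels) shows these specimens:
- Prism at (157,343).
- Half prism at (475,348), torn end to the left.
- Core at (644,347).
- Slim cylinder, white top, at (325,347).

The jigs are at: split (331,219), press (464,227), bend (605,231) and round (198,234).

Things that could be mistaken for a target:
- **Slim cylinder:** the red cylinders at (321,285), (288,394) and (336,399), the beaker at (395,333), the grey weight at (549,358) and the brass weight at (238,345).
- **Round platen:** the grey weight at (549,358).

I choose the uncoloured concrete cylinder at (325,347). The next close crops check that choice.

Run:
```python
import cv2,numpy as np
t=np.load("pics/top0.npy")[:,:,::-1]; s=np.load("pics/side0.npy")[:,:,::-1]
c=lambda im,x,y,w,h,k:cv2.resize(im[y:y+h,x:x+w],None,fx=k,fy=k,interpolation=cv2.INTER_CUBIC)
cv2.imwrite("pics/jigs.png",np.vstack([c(t,195,130,160,55,5),c(t,310,135,160,55,5)]))
cv2.imwrite("pics/sj.png",np.hstack([c(s,140,100,200,300,2),np.vstack([c(t,90,135,100,75,4),c(t,190,190,100,75,4)])]))
for nm,im in(("top",t),("side",s)):
    hsv=cv2.cvtColor(im,cv2.COLOR_BGR2HSV)
    b=im.astype(int)
    m=((b[:,:,2]>b[:,:,0]+8)&(b[:,:,2]>120)&(hsv[:,:,1]<130) if nm=="side" else (b[:,:,2]>b[:,:,0]-2)&(b[:,:,2]>130)&(hsv[:,:,1]<130)).astype(np.uint8)
    n,l,st,ce=cv2.connectedComponentsWithStats(m)
    for i in range(1,n):
        if 80<st[i,4]<3000: print(nm,st[i].tolist(),ce[i].round(1))
```

```text
top [263, 0, 100, 92, 470] [311.5  52.4]
top [456, 13, 58, 70, 762] [480.3  49.9]
top [71, 76, 42, 22, 341] [92.1 86.3]
top [526, 173, 18, 140, 322] [529.4 239.1]
top [96, 202, 27, 75, 1409] [109.2 239.6]
top [311, 227, 12, 20, 88] [316.8 235.4]
top [440, 229, 24, 29, 638] [451.6 242.9]
top [331, 235, 21, 25, 226] [341.7 246.2]
top [190, 315, 65, 13, 544] [222.3 320.9]
side [191, 49, 45, 24, 214] [212.7  60.5]
side [316, 83, 86, 16, 175] [358.  91.]
side [103, 121, 90, 45, 183] [137.5 133.9]
side [339, 120, 27, 19, 345] [352.  128.6]
side [307, 182, 36, 26, 474] [324.4 194.2]
side [202, 231, 17, 22, 83] [210.2 242. ]
side [283, 246, 20, 15, 246] [292.3 253. ]
side [491, 259, 69, 26, 177] [525.1 277.1]
side [362, 273, 26, 56, 248] [375.  296.7]
side [462, 302, 13, 10, 96] [467.9 306.1]
side [549, 323, 11, 10, 90] [554.5 327.5]
side [30, 333, 51, 41, 351] [ 54.2 351.5]
side [194, 350, 94, 55, 2128] [241.2 376.5]
```

View pics/jigs.png

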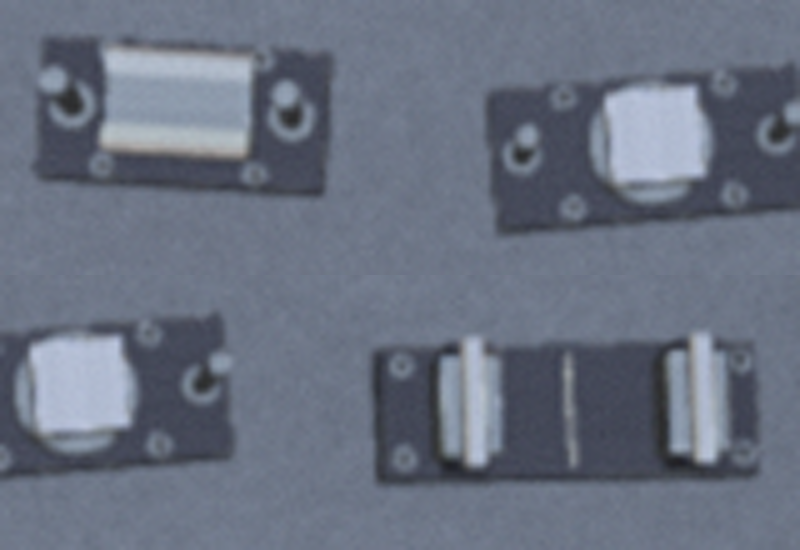

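View pics/sj.png

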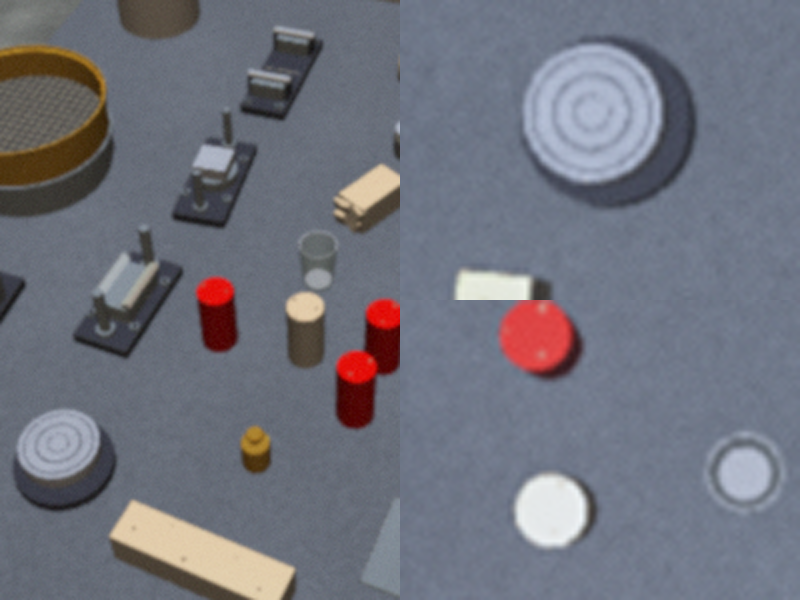

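Slim concrete cylinder confirmed at native top pixel (227,242): it has no colour, while its red neighbours are clearly different. The jigs are readable too: trough corners, platen square, rollers and engraved disc.

```bash
cat > h.py <<'E'
import cv2,numpy as np
from scipy.optimize import minimize
from cell import monitor, viewer, order, env
I={n:viewer.camera_info(n) for n in("top","side")}
def proj(n,P):
    P=np.atleast_2d(P).astype(float);T=np.array(I[n]["camera_from_world"]);c=P@T[:3,:3].T+T[:3,3]
    q=c@np.array(I[n]["K"]).T;return q[:,:2]/q[:,2:]
def back(n,uv,z):
    uv=np.atleast_2d(uv).astype(float);T=np.array(I[n]["camera_from_world"]);R=T[:3,:3]
    d=np.c_[uv,np.ones(len(uv))]@np.linalg.inv(np.array(I[n]["K"])).T@R; o=-R.T@T[:3,3]
    return o+d*((z-o[2])/d[:,2])[:,None]
def rot(a): return np.array([[np.cos(a),-np.sin(a)],[np.sin(a),np.cos(a)]])
def box(x,y,a,L,W,z0,z1):
    c=np.array([[-L,-W],[L,-W],[L,W],[-L,W]])/2@rot(a).T+[x,y]
    return np.vstack([np.c_[c,[z]*4] for z in(z0,z1)])
def vcyl(x,y,r,z0,z1):
    t=np.linspace(0,2*np.pi,32);c=np.c_[x+r*np.cos(t),y+r*np.sin(t)]
    return np.vstack([np.c_[c,[z]*32] for z in(z0,z1)])
def hcyl(x,y,a,L,r,z0=0):
    t=np.linspace(0,2*np.pi,32);o=[]
    for s in(-L/2,L/2):
        c=np.c_[np.full(32,s),r*np.cos(t)]@rot(a).T+[x,y];o.append(np.c_[c,z0+r+r*np.sin(t)])
    return np.vstack(o)
def fit(n,mask,model,p0,step):
    k=6;M=cv2.resize(mask.astype(np.float32),None,fx=k,fy=k,interpolation=cv2.INTER_LINEAR)>.5
    def f(p):
        q=cv2.convexHull(((proj(n,model(p))+.5)*k-.5).round().astype(np.int32));A=np.zeros(M.shape,np.uint8);cv2.fillConvexPoly(A,q,1)
        A=A>0;return 1-(A&M).sum()/(A|M).sum()
    s=np.vstack([p0]+[np.array(p0)+np.eye(len(p0))[i]*step[i] for i in range(len(p0))])
    r=minimize(f,p0,method="Nelder-Mead",options=dict(initial_simplex=s,maxiter=150,xatol=.05,fatol=1e-5));return r.x.round(3),round(r.fun,3)
def blob(m,uv):
    n,l,st,ce=cv2.connectedComponentsWithStats(m.astype(np.uint8));ids=[i for i in range(1,n) if st[i,4]>60]
    i=min(ids,key=lambda i:np.hypot(*(ce[i]-uv)));return l==i
E
python3 - <<'E'
from h import *
N=lambda off,k,pts:np.array([[off[0]+(x+.5)/k-.5,off[1]+(y+.5)/k-.5] for x,y in pts])
def rep(nm,P): 
    c=P.mean(0);e=P[1]-P[0]+P[2]-P[3];print(nm,c.round(1),"ang",round(np.arctan2(e[1],e[0]),3),"sizes",np.linalg.norm(P-np.roll(P,-1,0),axis=1).round(1))
rep("split trough",back("top",N((195,130),5,[(105,47),(254,58),(246,157),(100,148)]),48))
rep("split base",back("top",N((195,130),5,[(42,38),(333,52),(325,195),(37,178)]),12))
rep("press platen",back("top",N((310,135),5,[(28,69),(122,60),(133,155),(38,162)]),45))
rep("press base",back("top",np.vstack([N((195,130),5,[(487,92)]),N((310,135),5,[(219,40),(232,182)]),N((195,130),5,[(498,235)])]),12))
rep("bend rollers",back("top",N((310,135),5,[(468,60),(700,57),(706,189),(476,192)]),42))
rep("bend base",back("top",N((310,135),5,[(376,75),(755,67),(760,200),(378,207)]),12))
print("round",back("top",N((90,135),4,[(193,112)]),40), "side",back("side",N((140,100),2,[(59,442)]),40))
# side jigs
rep("split side",back("side",N((140,100),2,[(95,295),(130,253),(160,265),(122,309)]),48))
rep("press side",back("side",N((140,100),2,[(192,170),(205,145),(238,152),(227,180)]),45))
rep("bend side",back("side",N((140,100),2,[(250,73),(275,31),(315,35),(291,79)]),42))
t=np.load("pics/top0.npy").astype(int);s=np.load("pics/side0.npy").astype(int)
mt=(t[:,:,0]>t[:,:,2]-14)&(t[:,:,0]>125);ms=(s[:,:,0]>s[:,:,2]+8)&(s[:,:,0]>60)
a=lambda d:np.deg2rad(d)
# p=(x,y,yaw)
for nm,ut,us,g,f in [("prism",(109,240),(241,376),'b',lambda p,L=160:box(p[0],p[1],p[2]/50,160,40,0,40)),
 ("half",(332,243),(324,195),'b',lambda p:box(p[0],p[1],p[2]/50,80,40,0,40)),
 ("core",(451,243),(352,129),'h',lambda p:hcyl(p[0],p[1],p[2]/50,60,27)),
 ("cyl",(227,242),(292,264),'v',lambda p:vcyl(p[0],p[1],19,0,76))]:
    for n,m,u in(("top",mt,ut),("side",ms,us)):
        B=blob(m,u);z=30 if nm!="cyl" else 60
        cuv=np.argwhere(B).mean(0)[::-1];w=back(n,cuv,z)[0]
        y0={"prism":85,"half":-25,"core":-78,"cyl":0}[nm]
        p0=[w[0],w[1],y0][:2 if nm=="cyl" else 3];st=[4,4,5][:len(p0)]
        r=fit(n,B,f,p0,st);p=r[0].copy();
        if len(p)>2:p[2]/=50
        print(nm,n,int(B.sum()),p.round(3),r[1])
E
```

```text
split trough [626.9  97.6  48. ] ang -1.65 sizes [65.  43.6 63.5 44.4]
split base [627.7  97.4  12. ] ang -1.636 sizes [131.1  64.9 129.4  63.5]
press platen [ 610.3 -110.7   45. ] ang -1.497 sizes [41.2 42.  41.5 41.1]
press base [ 610.  -110.2   12. ] ang -1.492 sizes [138.8  64.6 139.3  64.9]
bend rollers [ 602.7 -332.8   42. ] ang -1.569 sizes [101.7  58.2 100.5  58.2]
bend base [ 601.9 -333.    12. ] ang -1.562 sizes [170.9  60.3 171.7  59.8]
round [[602.97019162 299.41128723  40.        ]] side [[601.44023472 298.90168861  40.        ]]
split side [622.9 100.9  48. ] ang -1.731 sizes [66.6 38.4 69.5 35.9]
press side [ 604.6 -104.2   45. ] ang -1.492 sizes [46.  42.  49.9 45.2]
bend side [ 599.8 -332.    42. ] ang -1.568 sizes [ 97.5  54.7 100.9  54.6]
prism top 1462 [435.914 364.503   3.016] 0.203
prism side 2881 [436.442 359.433   3.035] 0.035
half top 752 [ 422.218 -121.011    1.094] 0.06
half side 799 [ 422.2   -123.49     1.129] 0.076
core top 666 [ 4.20285e+02 -3.86223e+02  2.00000e-02] 0.146
core side 490 [ 421.315 -386.439   -3.155] 0.096
cyl top 283 [427.282 103.254] 0.122
cyl side 625 [427.21   99.679] 0.081
```

```bash
cat >> h.py <<'E'
def plan(*wps,vmax=50,tmax=.11,chunk=10,start=None):
    s=monitor.state();p=np.array(s["eef_pos"]);w=s["tcp_rot"][2]
    if start is not None:p,w=np.array(start[:3],float),start[3]
    rows=[]
    for x,y,z,yaw,*v in wps:
        d=np.array([x,y,z])-p;dy=yaw-w
        n=int(max(1,np.ceil(np.linalg.norm(d)/(v[0] if v else vmax)-1e-6),np.ceil(abs(dy)/(tmax*np.pi/2)-1e-6)))
        for i in range(n):
            a=w+dy*i/n;e=d/n
            rows.append([(np.cos(a)*e[0]+np.sin(a)*e[1])/150,(np.sin(a)*e[0]-np.cos(a)*e[1])/150,-e[2]/150,-dy/n/(np.pi/2)])
        p,w=np.array([x,y,z],float),yaw
    for i in range(0,len(rows),chunk):print([float(round(v,3))+0. for r in rows[i:i+chunk] for v in r])
E
python3 - <<'E'
from h import *
t=np.load("pics/top0.npy").astype(int)
mt=(t[:,:,0]>t[:,:,2]-14)&(t[:,:,0]>125)
for nm,ut,f,p0 in [("prism",(109,240),lambda p:box(p[0],p[1],p[2]/50,160,40,40,40.1),[436,360,-5.5]),("half",(332,243),lambda p:box(p[0],p[1],p[2]/50,80,40,40,40.1),[422,-122,55]),("cyl",(227,242),lambda p:vcyl(p[0],p[1],19,76,76.1),[427,100])]:
    print(nm,fit("top",blob(mt,ut),f,p0,[4,4,4][:len(p0)]))
plan((480,-200,210,1.7),(436,362,200,3.02),(436,362,75,3.02))
E
```

```text
prism (array([435.92 , 360.806,  -5.511]), np.float64(0.052))
half (array([ 422.035, -120.438,   56.507]), np.float64(0.088))
cyl (array([427.216, 101.768]), np.float64(0.075))
[0.254, -0.181, 0.003, -0.086, 0.276, -0.145, 0.003, -0.086, 0.293, -0.107, 0.003, -0.086, 0.304, -0.066, 0.003, -0.086, 0.311, -0.025, 0.003, -0.086, 0.311, 0.017, 0.003, -0.086, 0.306, 0.059, 0.003, -0.086, 0.295, 0.099, 0.003, -0.086, 0.279, 0.138, 0.003, -0.086, 0.258, 0.174, 0.003, -0.086]
[0.313, 0.016, 0.006, -0.07, 0.309, 0.05, 0.006, -0.07, 0.302, 0.084, 0.006, -0.07, 0.291, 0.116, 0.006, -0.07, 0.276, 0.148, 0.006, -0.07, 0.258, 0.177, 0.006, -0.07, 0.237, 0.204, 0.006, -0.07, 0.213, 0.229, 0.006, -0.07, 0.187, 0.251, 0.006, -0.07, 0.158, 0.27, 0.006, -0.07]
[0.128, 0.286, 0.006, -0.07, 0.095, 0.298, 0.006, -0.07, 0.0, 0.0, 0.278, 0.0, 0.0, 0.0, 0.278, 0.0, 0.0, 0.0, 0.278, 0.0]
```

Emit:
{"method": "move_arm", "body": {"moves": [0.254, -0.181, 0.003, -0.086, 0.276, -0.145, 0.003, -0.086, 0.293, -0.107, 0.003, -0.086, 0.304, -0.066, 0.003, -0.086, 0.311, -0.025, 0.003, -0.086, 0.311, 0.017, 0.003, -0.086, 0.306, 0.059, 0.003, -0.086, 0.295, 0.099, 0.003, -0.086, 0.279, 0.138, 0.003, -0.086, 0.258, 0.174, 0.003, -0.086], "claw": 90}}

```text
t: 1.35
eef_pos: [479.7, -198.3, 210.0]
tcp_rot: [-3.141, -0.0, 1.709]
ft_force: [0.3, -0.4, 0.1]
opening: 0.949
grip_force: 0.0
```

Emit:
{"method": "move_arm", "body": {"moves": [0.313, 0.016, 0.006, -0.07, 0.309, 0.05, 0.006, -0.07, 0.302, 0.084, 0.006, -0.07, 0.291, 0.116, 0.006, -0.07, 0.276, 0.148, 0.006, -0.07, 0.258, 0.177, 0.006, -0.07, 0.237, 0.204, 0.006, -0.07, 0.213, 0.229, 0.006, -0.07, 0.187, 0.251, 0.006, -0.07, 0.158, 0.27, 0.006, -0.07]}}

```text
t: 2.6
eef_pos: [439.9, 269.8, 200.9]
tcp_rot: [-3.141, -0.0, 2.808]
ft_force: [0.9, 0.1, -1.1]
opening: 0.948
grip_force: 0.0
```

Emit:
{"method": "move_arm", "body": {"moves": [0.128, 0.286, 0.006, -0.07, 0.095, 0.298, 0.006, -0.07, 0.0, 0.0, 0.278, 0.0, 0.0, 0.0, 0.278, 0.0, 0.0, 0.0, 0.2, 0.0, 0, 0, 0, 0]}}

```text
t: 3.35
eef_pos: [431.7, 361.2, 84.1]
tcp_rot: [-3.139, -0.003, 3.024]
ft_force: [-0.1, -1.4, 0.9]
opening: 0.944
grip_force: 0.0
```

Run:
```python
from h import *
s=monitor.state();print(s["t"],s["eef_pos"],s["tcp_rot"])
im=viewer.read_camera("side");cv2.imwrite("pics/s1.png",cv2.resize(im[230:420,130:380,::-1],None,fx=3,fy=3,interpolation=cv2.INTER_CUBIC))
plan((436.2,360.1,60,3.031),(436.2,360.1,9,3.031,25))
```

```text
3.35 [431.67057015 361.24972675  84.05029244] [-3.13872548 -0.00329445  3.02412929]
[-0.026, -0.008, 0.171, -0.004, 0.0, 0.0, 0.113, 0.0, 0.0, 0.0, 0.113, 0.0, 0.0, 0.0, 0.113, 0.0]
```

View pics/s1.png

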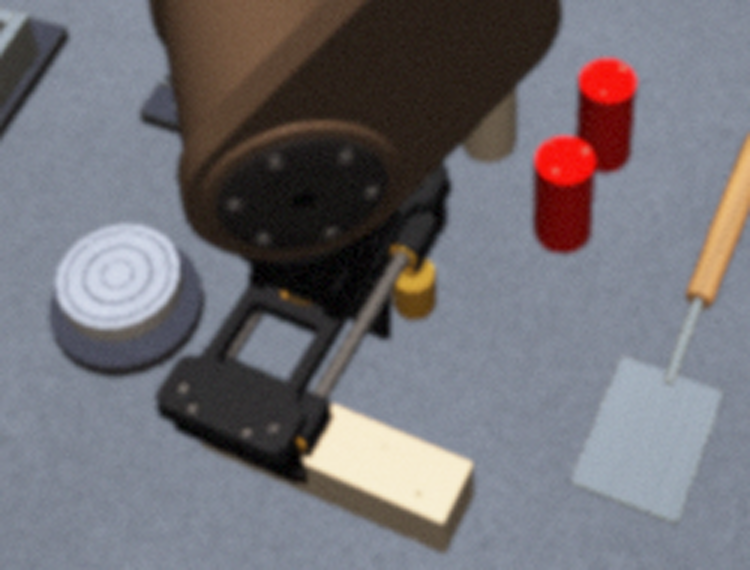

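The gripper is above the prism, which runs from about (210,440) to (470,500) in the crop. I'm going down.

Emit:
{"method": "move_arm", "body": {"moves": [0.0, 0.0, 0.171, -0.004, 0.0, 0.0, 0.113, 0.0, 0, 0, 0, 0, 0, 0, 0, 0]}}

```text
t: 3.9
eef_pos: [433.0, 362.1, 44.1]
tcp_rot: [3.141, 0.001, 3.03]
ft_force: [0.5, 0.2, 0.0]
opening: 0.949
grip_force: 0.0
```

Run:
```python
from h import *
plan((436.2,360.1,9,3.031,20))
```

```text
[-0.011, -0.005, 0.117, 0.0, -0.011, -0.005, 0.117, 0.0]
```

Emit:
{"method": "move_arm", "body": {"moves": [-0.011, -0.005, 0.117, 0.0, -0.011, -0.005, 0.117, 0.0, 0, 0, 0, 0, 0, 0, 0, 0]}}

```text
t: 4.4
eef_pos: [435.7, 360.0, 7.9]
tcp_rot: [-3.141, -0.0, 3.03]
ft_force: [0.3, 0.5, -0.2]
opening: 0.947
grip_force: 0.0
```

Emit:
{"method": "move_arm", "body": {"moves": [0, 0, 0, 0, 0, 0, 0, 0, 0, 0, 0, 0, 0, 0, 0, 0, 0, 0, 0, 0, 0, 0, 0, 0], "claw": 30}}

```text
t: 5.15
eef_pos: [435.8, 360.2, 8.2]
tcp_rot: [3.141, 0.0, 3.03]
ft_force: [0.1, 1.8, -0.6]
opening: 0.42
grip_force: 30.0
```

Run:
```python
from h import *
plan((435.8,360.2,40,3.03,16),(460,300,200,3.0),(602,-333,200,1.576),(602,-333,90,1.576,40),vmax=52)
```

```text
[0.0, 0.0, -0.106, 0.0, 0.0, 0.0, -0.106, 0.0, -0.051, -0.095, -0.267, 0.005, -0.052, -0.095, -0.267, 0.005, -0.053, -0.094, -0.267, 0.005, -0.053, -0.094, -0.267, 0.005, -0.118, -0.311, 0.0, 0.07, -0.151, -0.296, 0.0, 0.07, -0.183, -0.278, 0.0, 0.07, -0.212, -0.256, 0.0, 0.07]
[-0.239, -0.232, 0.0, 0.07, -0.263, -0.204, 0.0, 0.07, -0.283, -0.174, 0.0, 0.07, -0.301, -0.142, 0.0, 0.07, -0.314, -0.109, 0.0, 0.07, -0.324, -0.073, 0.0, 0.07, -0.331, -0.038, 0.0, 0.07, -0.333, -0.001, 0.0, 0.07, -0.331, 0.035, 0.0, 0.07, 0.0, 0.0, 0.244, 0.0]
[0.0, 0.0, 0.244, 0.0, 0.0, 0.0, 0.244, 0.0]
```

Emit:
{"method": "move_arm", "body": {"moves": [0.0, 0.0, -0.106, 0.0, 0.0, 0.0, -0.106, 0.0, -0.051, -0.095, -0.267, 0.005, -0.052, -0.095, -0.267, 0.005, -0.053, -0.094, -0.267, 0.005, -0.053, -0.094, -0.267, 0.005, -0.118, -0.311, 0.0, 0.07, -0.151, -0.296, 0.0, 0.07, -0.183, -0.278, 0.0, 0.07, -0.212, -0.256, 0.0, 0.07]}}

```text
t: 6.4
eef_pos: [503.1, 103.5, 201.3]
tcp_rot: [3.141, 0.001, 2.556]
ft_force: [0.0, -0.2, -5.3]
opening: 0.419
grip_force: 30.0
```

Emit:
{"method": "move_arm", "body": {"moves": [-0.239, -0.232, 0.0, 0.07, -0.263, -0.204, 0.0, 0.07, -0.283, -0.174, 0.0, 0.07, -0.301, -0.142, 0.0, 0.07, -0.314, -0.109, 0.0, 0.07, -0.324, -0.073, 0.0, 0.07, -0.331, -0.038, 0.0, 0.07, -0.333, -0.001, 0.0, 0.07, -0.331, 0.035, 0.0, 0.07]}}

```text
t: 7.52
eef_pos: [599.4, -334.9, 201.3]
tcp_rot: [-3.142, 0.0, 1.566]
ft_force: [1.1, 0.7, -4.7]
opening: 0.419
grip_force: 30.0
```

Emit:
{"method": "move_arm", "body": {"moves": [0.0, 0.0, 0.25, 0.0, 0.0, 0.0, 0.25, 0.0, 0, 0, 0.1, 0, 0, 0, 0, 0, 0, 0, 0, 0]}}

```text
t: 8.15
eef_pos: [600.4, -333.9, 112.1]
tcp_rot: [3.14, 0.002, 1.57]
ft_force: [0.4, 0.0, -4.9]
opening: 0.42
grip_force: 30.0
```

Run:
```python
from h import *
t=viewer.read_camera("top");s=viewer.read_camera("side");np.save("pics/t2.npy",t);np.save("pics/s2.npy",s)
c=lambda im,x,y,w,h,k:cv2.resize(im[y:y+h,x:x+w,::-1],None,fx=k,fy=k,interpolation=cv2.INTER_CUBIC)
cv2.imwrite("pics/c2.png",np.vstack([c(t,360,115,133,50,6),c(s,220,60,133,50,6)]))
plan((602,-333,75,1.576))
```

```text
[0.005, 0.011, 0.246, -0.004]
```

View pics/c2.png

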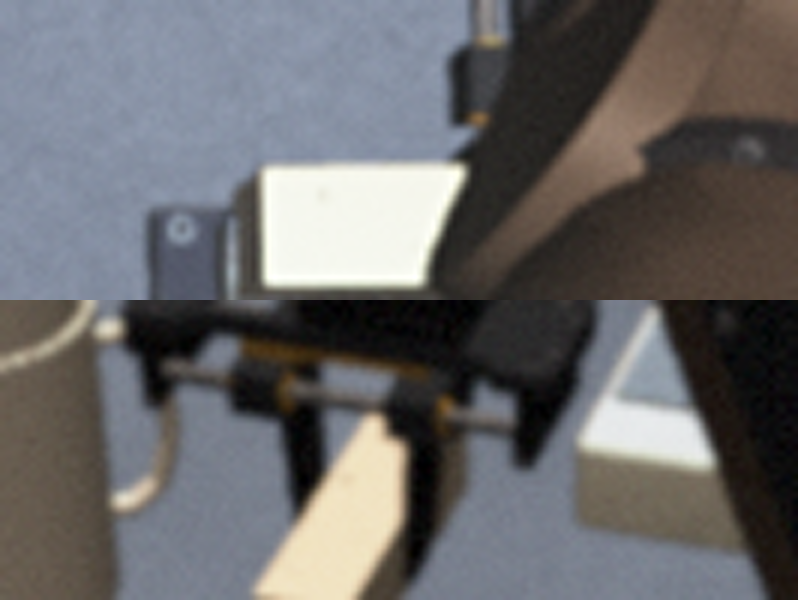

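The prism hangs level above the bending jig. Its left end edge runs from (263,165) to (263,288) in the upper crop. I'm using that to check the camera against the robot.

Run:
```python
from h import *
c=np.array([(263,165),(263,288)]);uv=np.array([360,115])+(c+.5)/6-.5
P=back("top",uv,143.9);print(P.round(1),P.mean(0).round(1), "expected",[600.4,-253.9])
# side end corners: (255,594)?,(375,418)
```

```text
[[ 621.  -254.7  143.9]
 [ 580.1 -253.6  143.9]] [ 600.6 -254.1  143.9] expected [600.4, -253.9]
```

Top camera and robot agree to 0.3 mm. I'm lowering the prism onto the rollers.

Emit:
{"method": "move_arm", "body": {"moves": [0.005, 0.012, 0.12, -0.004, 0, 0, 0.12, 0, 0, 0, 0.06, 0, 0, 0, 0, 0, 0, 0, 0, 0]}}

```text
t: 8.88
eef_pos: [601.7, -333.0, 65.5]
tcp_rot: [3.141, 0.0, 1.576]
ft_force: [0.3, -0.5, -4.5]
opening: 0.421
grip_force: 30.0
```

Run:
```python
from h import *
s=monitor.state();print(s["eef_pos"],s["tcp_rot"])
plan((602.3,-333,53,1.576))
```

```text
[ 601.73439128 -332.98274458   65.50367658] [3.14116667e+00 4.07536272e-04 1.57587019e+00]
[0.0, 0.004, 0.083, 0.0]
```

Emit:
{"method": "move_arm", "body": {"moves": [0, 0.004, 0.03, 0, 0, 0, 0.03, 0, 0, 0, 0.013, 0, 0, 0, 0.007, 0, 0, 0, 0.003, 0, 0, 0, 0, 0]}}

```text
t: 9.62
eef_pos: [602.1, -332.8, 53.2]
tcp_rot: [3.141, 0.0, 1.576]
ft_force: [-2.8, 2.0, 1.1]
opening: 0.418
grip_force: 30.0
```

Emit:
{"method": "move_arm", "body": {"moves": [0, 0, 0, 0, 0, 0, 0, 0, 0, 0, 0, 0], "claw": 56}}

```text
t: 10.0
eef_pos: [602.3, -332.9, 53.0]
tcp_rot: [3.141, 0.0, 1.576]
ft_force: [0.6, -0.6, -0.8]
opening: 0.586
grip_force: 0.0
```

Run:
```python
from h import *
s=monitor.state();p=s["eef_pos"]
plan((p[0],p[1],110,1.576,30),(500,-180,170,1.3),(422.1,-122,110,1.13),(422.1,-122,70,1.13,30))
```

```text
[0.0, 0.0, -0.19, 0.0, 0.0, 0.0, -0.19, 0.0, 0.256, -0.169, -0.1, 0.044, 0.243, -0.186, -0.1, 0.044, 0.23, -0.203, -0.1, 0.044, 0.216, -0.218, -0.1, 0.044, 0.078, -0.201, 0.133, 0.036, 0.066, -0.205, 0.133, 0.036, 0.055, -0.209, 0.133, 0.036, 0.0, 0.0, 0.133, 0.0]
[0.0, 0.0, 0.133, 0.0]
```

Emit:
{"method": "move_arm", "body": {"moves": [0.0, 0.0, -0.19, 0.0, 0.0, 0.0, -0.19, 0.0, 0.256, -0.169, -0.1, 0.044, 0.243, -0.186, -0.1, 0.044, 0.23, -0.203, -0.1, 0.044, 0.216, -0.218, -0.1, 0.044, 0.078, -0.201, 0.133, 0.036, 0.066, -0.205, 0.133, 0.036, 0.055, -0.209, 0.133, 0.036, 0.0, 0.0, 0.133, 0.0]}}

```text
t: 11.25
eef_pos: [420.8, -120.7, 89.9]
tcp_rot: [-3.142, 0.0, 1.13]
ft_force: [-0.3, -0.7, -0.3]
opening: 0.586
grip_force: 0.0
```

Emit:
{"method": "move_arm", "body": {"moves": [0.0, 0.0, 0.133, 0.0, 0, 0, 0, 0, 0, 0, 0, 0], "claw": 90}}

```text
t: 11.62
eef_pos: [422.5, -121.9, 70.6]
tcp_rot: [3.141, 0.0, 1.13]
ft_force: [0.9, -0.7, -0.5]
opening: 0.848
grip_force: 0.0
```

Run:
```python
from h import *
s=viewer.read_camera("side")
c=lambda im,x,y,w,h,k:cv2.resize(im[y:y+h,x:x+w,::-1],None,fx=k,fy=k,interpolation=cv2.INTER_CUBIC)
cv2.imwrite("pics/c3.png",c(s,230,90,160,120,5))
plan((422.1,-121.7,9,1.13,22))
```

```text
[0.0, -0.001, 0.137, 0.0, 0.0, -0.001, 0.137, 0.0, 0.0, -0.001, 0.137, 0.0]
```

View pics/c3.png

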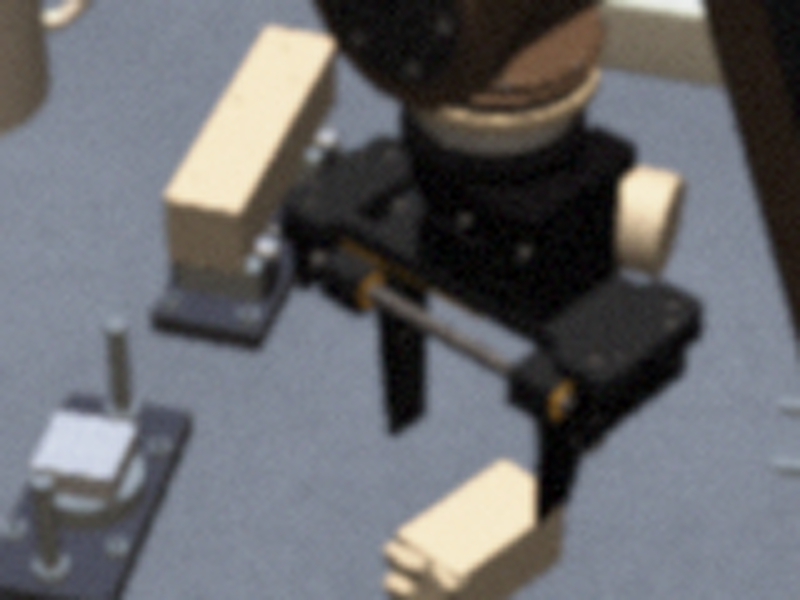

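The prism lies across both rollers, and the fingers straddle the half prism at about (460,530) in the crop. I'm going down to grip it.

Emit:
{"method": "move_arm", "body": {"moves": [0.0, 0, 0.137, 0.0, 0.0, 0, 0.137, 0.0, 0.0, 0, 0.137, 0.0, 0, 0, 0, 0, 0, 0, 0, 0]}}

```text
t: 12.3
eef_pos: [422.5, -122.0, 9.2]
tcp_rot: [3.141, 0.0, 1.13]
ft_force: [-0.6, 1.2, -1.3]
opening: 0.947
grip_force: 0.0
```

Emit:
{"method": "move_arm", "body": {"moves": [0, 0, 0, 0, 0, 0, 0, 0, 0, 0, 0, 0, 0, 0, 0, 0, 0, 0, 0, 0, 0, 0, 0, 0], "claw": 30}}

```text
t: 13.05
eef_pos: [421.9, -121.7, 8.3]
tcp_rot: [-3.141, 0.0, 1.13]
ft_force: [-0.3, -0.4, 1.2]
opening: 0.42
grip_force: 29.7
```

Run:
```python
from h import *
p=monitor.state()["eef_pos"]
plan((p[0],p[1],40,1.13,16),(450,-121,150,1.2),(610.2,-110.5,150,1.647),(610.2,-110.5,100,1.647))
```

```text
[0.0, 0.0, -0.106, 0.0, 0.0, 0.0, -0.106, 0.0, 0.028, 0.056, -0.244, -0.015, 0.027, 0.056, -0.244, -0.015, 0.025, 0.057, -0.244, -0.015, 0.113, 0.243, 0.0, -0.071, 0.085, 0.254, 0.0, -0.071, 0.056, 0.262, 0.0, -0.071, 0.027, 0.266, 0.0, -0.071, 0.0, 0.0, 0.333, 0.0]
```

Emit:
{"method": "move_arm", "body": {"moves": [0.0, 0.0, -0.106, 0.0, 0.0, 0.0, -0.106, 0.0, 0.028, 0.056, -0.244, -0.015, 0.027, 0.056, -0.244, -0.015, 0.025, 0.057, -0.244, -0.015, 0.113, 0.243, 0.0, -0.071, 0.085, 0.254, 0.0, -0.071, 0.056, 0.262, 0.0, -0.071, 0.027, 0.266, 0.0, -0.071, 0.0, 0.0, 0.2, 0.0]}}

```text
t: 14.3
eef_pos: [613.4, -110.7, 120.4]
tcp_rot: [3.138, 0.001, 1.649]
ft_force: [-0.8, -0.2, -3.0]
opening: 0.425
grip_force: 29.7
```

Emit:
{"method": "move_arm", "body": {"moves": [0, 0, 0.08, 0, 0, 0, 0, 0, 0, 0, 0, 0]}}

```text
t: 14.68
eef_pos: [610.7, -111.0, 108.9]
tcp_rot: [3.141, 0.0, 1.646]
ft_force: [0.6, -0.1, -2.4]
opening: 0.422
grip_force: 29.7
```

Run:
```python
from h import *
t=viewer.read_camera("top");s=viewer.read_camera("side")
st=monitor.state();print(st["eef_pos"],st["tcp_rot"])
c=lambda im,x,y,w,h,k:cv2.resize(im[y:y+h,x:x+w,::-1],None,fx=k,fy=k,interpolation=cv2.INTER_CUBIC)
cv2.imwrite("pics/c4.png",np.vstack([c(t,270,120,133,50,6),c(s,200,130,133,50,6)]))
plan((610.2,-110.5,65,1.647))
```

```text
[ 610.75802043 -110.96499602  109.02336333] [3.14015962e+00 6.10724352e-04 1.64626689e+00]
[0.003, -0.003, 0.293, 0.0]
```

View pics/c4.png

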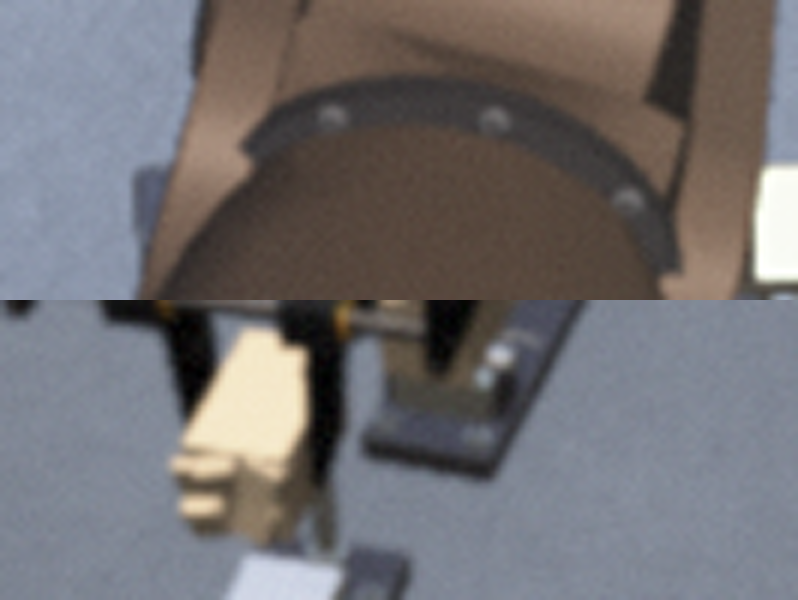

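Run:
```python
from h import *
from scipy.ndimage import map_coordinates
t=np.load("pics/top0.npy").astype(float);g=t[:,:,0]
c=np.array([422.0,-121.7])
def prof(c,a,wid,rng):
    u=np.array([np.cos(a),np.sin(a)]);v=np.array([-u[1],u[0]]);s=np.arange(-rng,rng,.5)
    W=np.linspace(-wid,wid,9);out=[]
    for w in W:
        uv=proj("top",np.c_[c+s[:,None]*u+w*v,np.full(len(s),40.)]);q=map_coordinates(g,[uv[:,1],uv[:,0]],order=1)
        i=np.where(q>160)[0];out.append((s[i[0]],s[i[-1]]))
    return np.array(out)
print("g levels",g[243,332],g[260,300])
print("half len",prof(c,1.13,15,60).round(1).tolist())
print("half wid",np.median(prof(c,1.13+np.pi/2,15,40),0))
cp=np.array([436.2,360.1]);print("prism len",np.median(prof(cp,3.031,15,100),0),"wid",np.median(prof(cp,3.031+np.pi/2,50,40),0))
s=np.load;p=[]
for w in(-20,20):
    u=np.array([np.cos(1.646),np.sin(1.646)]);v=np.array([-u[1],u[0]])
    q=np.array([610.75,-110.97])+40*u+w*v;uv=proj("side",[*q,140.7])[0];p.append(((uv-[200,130]+.5)*6-.5+[0,300]).round())
print("exp torn-end corners in crop c4",p)
```

```text
g levels 228.0 112.0
half len [[-39.0, 43.5], [-39.0, 44.0], [-39.0, 43.0], [-38.5, 41.5], [-38.5, 40.0], [-38.5, 34.0], [-38.5, 38.5], [-38.5, 40.0], [-38.5, 41.0]]
half wid [-19.5  20.5]
prism len [-79.5  80.5] wid [-21.  19.]
exp torn-end corners in crop c4 [array([175., 455.]), array([280., 471.])]
```

Run:
```python
from h import *
plan((610.2,-111.5,64,1.648,15),(610.2,-111.5,53.4,1.648,3))
```

```text
[-0.001, -0.001, 0.075, 0.0, -0.001, -0.001, 0.075, 0.0, -0.001, -0.001, 0.075, 0.0, -0.001, -0.001, 0.075, 0.0, 0.0, 0.0, 0.018, 0.0, 0.0, 0.0, 0.018, 0.0, 0.0, 0.0, 0.018, 0.0, 0.0, 0.0, 0.018, 0.0]
```

Emit:
{"method": "move_arm", "body": {"moves": [-0.001, -0.001, 0.075, 0.0, -0.001, -0.001, 0.075, 0.0, -0.001, -0.001, 0.075, 0.0, -0.001, -0.001, 0.065, 0.0, 0, 0, 0, 0, 0, 0, 0, 0]}}

```text
t: 15.52
eef_pos: [610.1, -111.5, 64.6]
tcp_rot: [3.141, 0.0, 1.647]
ft_force: [-0.5, 0.3, -2.7]
opening: 0.425
grip_force: 29.7
```

Run:
```python
from h import *
print(monitor.state()["eef_pos"])
plan((610.2,-111.5,53.2,1.648,3))
```

```text
[ 610.13520512 -111.47156504   64.6027739 ]
[0.0, 0.0, 0.019, 0.0, 0.0, 0.0, 0.019, 0.0, 0.0, 0.0, 0.019, 0.0, 0.0, 0.0, 0.019, 0.0]
```

Emit:
{"method": "move_arm", "body": {"moves": [0, 0, 0.03, 0, 0, 0, 0.025, 0, 0, 0, 0.012, 0, 0, 0, 0.008, 0, 0, 0, 0.002, 0, 0, 0, 0, 0]}}

```text
t: 16.27
eef_pos: [610.0, -111.4, 53.4]
tcp_rot: [3.141, 0.0, 1.647]
ft_force: [-2.5, 1.0, 5.7]
opening: 0.424
grip_force: 29.7
```

Emit:
{"method": "move_arm", "body": {"moves": [0, 0, 0, 0, 0, 0, 0, 0, 0, 0, 0, 0], "claw": 56}}

```text
t: 16.65
eef_pos: [610.1, -111.4, 52.8]
tcp_rot: [3.141, 0.0, 1.647]
ft_force: [0.4, -0.9, -0.5]
opening: 0.585
grip_force: 0.0
```

Run:
```python
from h import *
from scipy.ndimage import map_coordinates
t=np.load("pics/top0.npy").astype(float);g=t[:,:,0]-.7*t[:,:,2]
print("bg",g[243,430],g[243,445],g[243,451])
c=np.array([420.8,-386.3]);s=np.arange(-45,45,.5);th=(g[243,430]+g[243,451])/2
for w in(-18,-9,0,9,18):
    z=27+np.sqrt(27**2-w*w);uv=proj("top",np.c_[c[0]+s,np.full(len(s),c[1]+w),np.full(len(s),z)])
    q=map_coordinates(g,[uv[:,1],uv[:,0]],order=1);i=np.where(q>th)[0];print("x ends",w,c[0]+s[i[0]],c[0]+s[i[-1]])
for x in(-20,-10,0,10,20):
    uv=proj("top",np.c_[np.full(len(s),c[0]+x),c[1]+s,np.full(len(s),27.)])
    q=map_coordinates(g,[uv[:,1],uv[:,0]],order=1);i=np.where(q>th)[0];print("y edges",x,c[1]+s[i[0]],c[1]+s[i[-1]])
p=monitor.state()["eef_pos"]
plan((p[0],p[1],110,1.648,30),(500,-250,150,.8),(420.8,-386.3,120,0),(420.8,-386.3,80,0,40))
```

```text
bg 14.400000000000006 80.50000000000001 73.4Traceback (most recent call last):
  File "<stdin>", line 8, in <module>
IndexError: index 0 is out of bounds for axis 0 with size 0
```

Run:
```python
from h import *
t=np.load("pics/top0.npy").astype(float);g=t[:,:,0]-.7*t[:,:,2]
print(g[243,434:470].round().astype(int).tolist());print(g[224:264,451].round().astype(int).tolist());print(g[224:264,446].round().astype(int).tolist());print(g[224:264,457].round().astype(int).tolist())
print(proj("top",[[420.8,-386.3,54],[450.8,-386.3,54],[390.8,-386.3,54],[420.8,-386.3-27,27],[420.8,-386.3+27,27]]).round(1).tolist())
p=monitor.state()["eef_pos"]
plan((p[0],p[1],110,1.648,30),(500,-250,150,.8),(420.8,-386.3,120,0),(420.8,-386.3,80,0,40))
```

```text
[17, 16, 17, 18, 30, 42, 50, 59, 65, 70, 73, 81, 84, 83, 84, 82, 78, 73, 73, 73, 78, 81, 86, 88, 89, 89, 84, 82, 69, 34, 15, 12, 16, 14, 16, 15]
[15, 16, 14, 12, 29, 70, 85, 85, 83, 81, 82, 78, 80, 78, 77, 76, 76, 76, 75, 73, 72, 73, 72, 72, 73, 72, 72, 72, 73, 74, 74, 75, 75, 53, 22, 15, 15, 16, 15, 16]
[16, 16, 14, 12, 23, 64, 79, 81, 81, 80, 79, 80, 81, 80, 80, 83, 83, 83, 81, 84, 83, 84, 84, 81, 84, 84, 83, 82, 81, 81, 80, 80, 69, 42, 19, 15, 18, 15, 17, 18]
[15, 16, 14, 14, 22, 52, 78, 86, 86, 85, 86, 86, 87, 86, 87, 87, 88, 88, 88, 88, 89, 88, 89, 88, 86, 88, 86, 87, 88, 87, 88, 90, 86, 61, 28, 15, 15, 17, 16, 14]
[[456.3, 242.5], [455.9, 228.5], [456.8, 256.6], [464.1, 242.4], [439.5, 242.7]]
[0.0, 0.0, -0.191, 0.0, 0.0, 0.0, -0.191, 0.0, -0.173, -0.161, -0.053, 0.108, -0.198, -0.129, -0.053, 0.108, -0.216, -0.094, -0.053, 0.108, -0.229, -0.056, -0.053, 0.108, -0.235, -0.017, -0.053, 0.108, -0.204, 0.051, 0.04, 0.102, -0.193, 0.083, 0.04, 0.102, -0.178, 0.112, 0.04, 0.102]
[-0.157, 0.139, 0.04, 0.102, -0.133, 0.163, 0.04, 0.102, 0.0, 0.0, 0.267, 0.0]
```

Emit:
{"method": "move_arm", "body": {"moves": [0.0, 0.0, -0.191, 0.0, 0.0, 0.0, -0.191, 0.0, -0.173, -0.161, -0.053, 0.108, -0.198, -0.129, -0.053, 0.108, -0.216, -0.094, -0.053, 0.108, -0.229, -0.056, -0.053, 0.108, -0.235, -0.017, -0.053, 0.108, -0.204, 0.051, 0.04, 0.102, -0.193, 0.083, 0.04, 0.102, -0.178, 0.112, 0.04, 0.102]}}

```text
t: 17.9
eef_pos: [451.4, -332.3, 131.9]
tcp_rot: [3.141, -0.0, 0.312]
ft_force: [-0.1, -0.5, -0.2]
opening: 0.59
grip_force: 0.0
```

Emit:
{"method": "move_arm", "body": {"moves": [-0.157, 0.139, 0.04, 0.102, -0.133, 0.163, 0.04, 0.102, 0.0, 0.0, 0.2, 0.0, 0, 0, 0, 0, 0, 0, 0, 0], "claw": 90}}

```text
t: 18.52
eef_pos: [420.6, -385.8, 90.7]
tcp_rot: [3.141, -0.0, -0.002]
ft_force: [0.1, -0.4, -0.0]
opening: 0.944
grip_force: 0.0
```

Run:
```python
from h import *
t=viewer.read_camera("top");s=viewer.read_camera("side");np.save("pics/t5.npy",t)
c=lambda im,x,y,w,h,k:cv2.resize(im[y:y+h,x:x+w,::-1],None,fx=k,fy=k,interpolation=cv2.INTER_CUBIC)
cv2.imwrite("pics/c5.png",np.vstack([c(t,300,120,200,60,4),c(s,200,65,200,85,4)]))
print(monitor.state()["eef_pos"]);plan((420.3,-386,60,0,25),(420.3,-386,9.5,0,20))
```

```text
[ 420.77116838 -385.87860768   91.02064327]
[-0.002, 0.0, 0.103, -0.001, -0.002, 0.0, 0.103, -0.001, 0.0, 0.0, 0.112, 0.0, 0.0, 0.0, 0.112, 0.0, 0.0, 0.0, 0.112, 0.0]
```

View pics/c5.png

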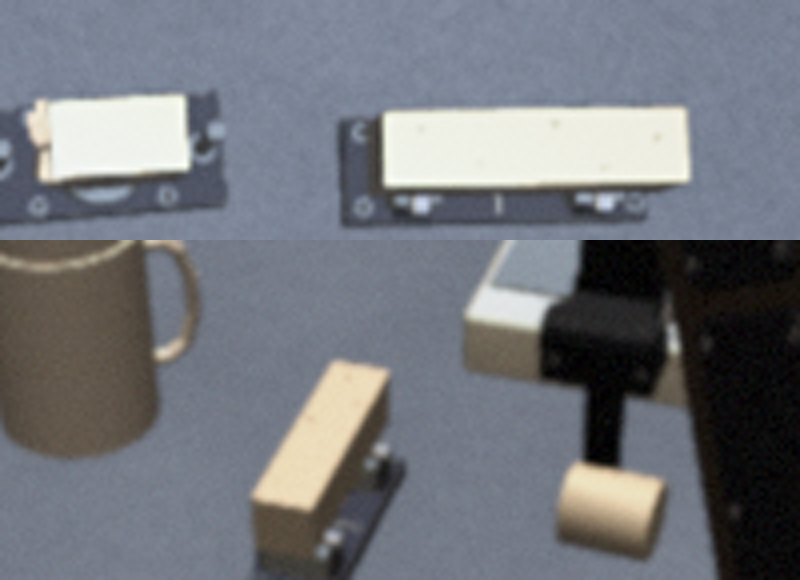

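The half prism sits between the pins, with its top from (45,100) to (190,172). The prism lies on the rollers, with its top from (383,112) to (690,183). The core is under the fingers.

Emit:
{"method": "move_arm", "body": {"moves": [-0.002, 0.0, 0.103, 0, -0.002, 0.0, 0.103, 0, 0.0, 0.0, 0.112, 0.0, 0.0, 0.0, 0.112, 0.0, 0.0, 0.0, 0.112, 0.0, 0, 0, 0, 0]}}

```text
t: 19.38
eef_pos: [419.1, -385.4, 7.2]
tcp_rot: [-3.14, 0.002, -0.003]
ft_force: [0.4, -0.6, 0.3]
opening: 0.95
grip_force: 0.0
```

Emit:
{"method": "move_arm", "body": {"moves": [0, 0, 0, 0, 0, 0, 0, 0, 0, 0, 0, 0, 0, 0, 0, 0, 0, 0, 0, 0], "claw": 44}}

```text
t: 20.0
eef_pos: [419.7, -386.0, 8.9]
tcp_rot: [3.141, -0.0, -0.003]
ft_force: [0.3, 0.1, 1.7]
opening: 0.566
grip_force: 29.5
```

Run:
```python
from h import *
t=np.load("pics/t5.npy").astype(int)
mt=(t[:,:,0]>t[:,:,2]-14)&(t[:,:,0]>150)
for nm,ut,f,p0 in [("prism",(434,156),lambda p:box(p[0],p[1],p[2]/50,160,40,85,85.1),[602,-333,78.8]),("half",(330,155),lambda p:box(p[0],p[1],p[2]/50,80,40,85,85.1),[610,-111,82.4])]:
    print(nm,fit("top",blob(mt,ut),f,p0,[3,3,3]))
p=monitor.state()["eef_pos"];print(p)
plan((p[0],p[1],40,0,16),(470,-300,180,.1),(627.2,97.5,180,1.5),(627.2,97.5,110,1.5,35),vmax=52)
```

```text
prism (array([ 602.551, -333.105,   78.665]), np.float64(0.04))
half (array([ 610.38 , -110.998,   82.083]), np.float64(0.072))
[ 419.68025446 -385.95928966    8.92698482]
[0.0, 0.0, -0.104, -0.001, 0.0, 0.0, -0.104, -0.001, 0.084, -0.143, -0.233, -0.016, 0.087, -0.141, -0.233, -0.016, 0.091, -0.139, -0.233, -0.016, 0.094, -0.137, -0.233, -0.016, 0.145, -0.281, 0.0, -0.099, 0.187, -0.255, 0.0, -0.099, 0.224, -0.223, 0.0, -0.099, 0.256, -0.186, 0.0, -0.099]
[0.282, -0.144, 0.0, -0.099, 0.301, -0.099, 0.0, -0.099, 0.313, -0.051, 0.0, -0.099, 0.317, -0.002, 0.0, -0.099, 0.313, 0.047, 0.0, -0.099, 0.0, 0.0, 0.233, 0.0, 0.0, 0.0, 0.233, 0.0]
```

Emit:
{"method": "move_arm", "body": {"moves": [0.0, 0.0, -0.104, 0, 0.0, 0.0, -0.104, 0, 0.084, -0.143, -0.233, -0.016, 0.087, -0.141, -0.233, -0.016, 0.091, -0.139, -0.233, -0.016, 0.094, -0.137, -0.233, -0.016, 0.145, -0.281, 0.0, -0.099, 0.187, -0.255, 0.0, -0.099, 0.224, -0.223, 0.0, -0.099, 0.256, -0.186, 0.0, -0.099]}}

```text
t: 21.25
eef_pos: [540.5, -122.2, 180.9]
tcp_rot: [3.141, -0.0, 0.725]
ft_force: [0.6, -0.2, -3.3]
opening: 0.57
grip_force: 29.5
```

Emit:
{"method": "move_arm", "body": {"moves": [0.282, -0.144, 0.0, -0.099, 0.301, -0.099, 0.0, -0.099, 0.313, -0.051, 0.0, -0.099, 0.317, -0.002, 0.0, -0.099, 0.313, 0.047, 0.0, -0.099, 0.0, 0.0, 0.2, 0.0, 0.0, 0.0, 0.1, 0.0, 0, 0, 0, 0, 0, 0, 0, 0]}}

```text
t: 22.38
eef_pos: [628.3, 96.6, 135.8]
tcp_rot: [3.14, -0.0, 1.496]
ft_force: [-0.0, -0.7, -2.4]
opening: 0.567
grip_force: 29.5
```

Run:
```python
from h import *
s=viewer.read_camera("side");st=monitor.state();print(st["eef_pos"],st["tcp_rot"])
c=lambda im,x,y,w,h,k:cv2.resize(im[y:y+h,x:x+w,::-1],None,fx=k,fy=k,interpolation=cv2.INTER_CUBIC)
im=s.copy()
p=st["eef_pos"];P=hcyl(p[0],p[1],st["tcp_rot"][2],60,27,p[2]-8.9)
for u in proj("side",P).round().astype(int): im[u[1],u[0]]=[0,255,0]
cv2.imwrite("pics/c6.png",np.hstack([c(s,165,180,100,150,4),c(im,165,180,100,150,4)]))
plan((627.2,97.5,62,1.503,15))
```

```text
[628.38650839  96.60646091 135.84626765] [ 3.14009457e+00 -9.07129377e-05  1.49645317e+00]
[0.001, -0.002, 0.098, -0.001, 0.001, -0.002, 0.098, -0.001, 0.001, -0.002, 0.098, -0.001, 0.001, -0.002, 0.098, -0.001, 0.001, -0.002, 0.098, -0.001]
```

View pics/c6.png

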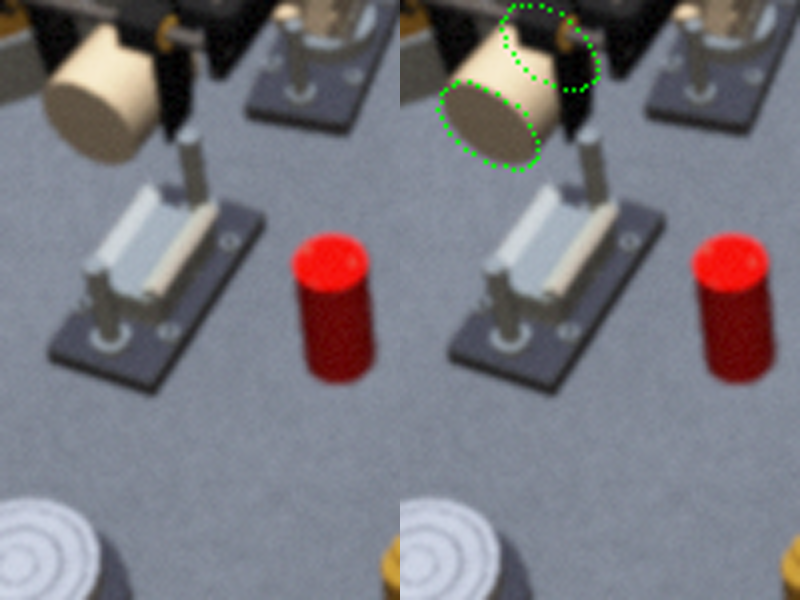

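Run:
```python
from h import *
s=viewer.read_camera("side").astype(int);st=monitor.state();p=st["eef_pos"];a=st["tcp_rot"][2]
m=(s[:,:,0]>s[:,:,2]+8)&(s[:,:,0]>60)&(s[:,:,0]<150)
B=blob(m[:,:230]&(np.arange(420)[:,None]>195),(188,211));ys,xs=np.where(B);print(B.sum(),xs.min(),xs.max(),ys.min(),ys.max(),xs.mean(),ys.mean())
u=np.array([np.cos(a),np.sin(a)])
for off in(-3,0,3):
  e=p[:2]+(30+off)*u;t=np.linspace(0,2*np.pi,60);n=np.array([-u[1],u[0]])
  q=proj("side",np.c_[e+27*np.cos(t)[:,None]*n,p[2]-8.9+27+27*np.sin(t)]);print(off,q.min(0).round(1),q.max(0).round(1),q.mean(0).round(1))
q=proj("side",[[*(p[:2]),p[2]],[p[0]+2,p[1],p[2]]]);print((q[1]-q[0]).round(2))
```

```text
392 168 204 196 220 187.76785714285714 209.08673469387756
-3 [175.2 199.5] [199.9 220.7] [187.8 210.2]
0 [174.4 200.5] [199.2 221.7] [187.  211.3]
3 [173.6 201.5] [198.4 222.8] [186.2 212.3]
[-0.91 -0.21]
```

Emit:
{"method": "move_arm", "body": {"moves": [0.001, -0.002, 0.098, -0.001, 0.001, -0.002, 0.098, -0.001, 0.001, -0.002, 0.098, -0.001, 0.001, -0.002, 0.098, -0.001, 0.001, -0.002, 0.09, 0, 0, 0, 0, 0, 0, 0, 0, 0]}}

```text
t: 23.35
eef_pos: [626.8, 98.0, 62.7]
tcp_rot: [3.141, 0.0, 1.504]
ft_force: [0.0, -0.8, -3.5]
opening: 0.564
grip_force: 29.5
```

Run:
```python
from h import *
st=monitor.state();print(st["eef_pos"]);plan((627.2,97.5,49,1.5,15))
```

```text
[626.82588142  97.9908307   62.67055563]
[-0.003, 0.003, 0.091, 0.002]
```

Emit:
{"method": "move_arm", "body": {"moves": [-0.003, 0.003, 0.03, 0.001, 0, 0, 0.025, 0, 0, 0, 0.015, 0, 0, 0, 0.01, 0, 0, 0, 0.006, 0, 0, 0, 0, 0]}}

```text
t: 24.1
eef_pos: [627.2, 97.5, 49.9]
tcp_rot: [3.141, -0.0, 1.502]
ft_force: [-0.2, -0.3, 2.0]
opening: 0.565
grip_force: 29.5
```

Emit:
{"method": "move_arm", "body": {"moves": [0, 0, 0.003, 0, 0, 0, 0, 0, 0, 0, 0, 0]}}

```text
t: 24.48
eef_pos: [627.2, 97.5, 49.7]
tcp_rot: [3.141, -0.0, 1.502]
ft_force: [-0.8, 0.4, 6.4]
opening: 0.569
grip_force: 29.4
```

Emit:
{"method": "move_arm", "body": {"moves": [0, 0, 0, 0, 0, 0, 0, 0, 0, 0, 0, 0], "claw": 72}}

```text
t: 24.85
eef_pos: [627.0, 97.5, 48.9]
tcp_rot: [-3.142, 0.0, 1.502]
ft_force: [-0.0, 0.4, -0.2]
opening: 0.751
grip_force: 0.0
```

Run:
```python
from h import *
p=monitor.state()["eef_pos"]
plan((p[0],p[1],120,1.5,30),(427.2,101.8,170,1.571),(427.2,101.8,130,1.571))
```

```text
[0.0, 0.0, -0.158, 0.0, 0.0, 0.0, -0.158, 0.0, 0.0, 0.0, -0.158, 0.0, -0.013, -0.266, -0.067, -0.009, -0.009, -0.266, -0.067, -0.009, -0.005, -0.266, -0.067, -0.009, -0.002, -0.266, -0.067, -0.009, 0.002, -0.266, -0.067, -0.009, 0.0, 0.0, 0.267, 0.0]
```

Run:
```python
from h import *
p=monitor.state()["eef_pos"]
plan((p[0],p[1],120,1.5,30),(430,101.8,170,0),(427.2,101.8,130,0))
```

```text
[0.0, 0.0, -0.158, 0.0, 0.0, 0.0, -0.158, 0.0, 0.0, 0.0, -0.158, 0.0, -0.007, -0.146, -0.037, 0.106, -0.031, -0.143, -0.037, 0.106, -0.054, -0.135, -0.037, 0.106, -0.076, -0.125, -0.037, 0.106, -0.096, -0.11, -0.037, 0.106, -0.113, -0.093, -0.037, 0.106, -0.126, -0.073, -0.037, 0.106]
[-0.137, -0.051, -0.037, 0.106, -0.143, -0.027, -0.037, 0.106, -0.019, 0.0, 0.267, 0.0]
```

Emit:
{"method": "move_arm", "body": {"moves": [0.0, 0.0, -0.158, 0.0, 0.0, 0.0, -0.158, 0.0, 0.0, 0.0, -0.158, 0.0, -0.007, -0.146, -0.037, 0.106, -0.031, -0.143, -0.037, 0.106, -0.054, -0.135, -0.037, 0.106, -0.076, -0.125, -0.037, 0.106, -0.096, -0.11, -0.037, 0.106, -0.113, -0.093, -0.037, 0.106, -0.126, -0.073, -0.037, 0.106]}}

```text
t: 26.1
eef_pos: [472.9, 100.7, 159.1]
tcp_rot: [3.141, -0.0, 0.331]
ft_force: [1.0, 0.2, -0.8]
opening: 0.758
grip_force: 0.0
```

Emit:
{"method": "move_arm", "body": {"moves": [-0.137, -0.051, -0.037, 0.106, -0.143, -0.027, -0.037, 0.106, -0.019, 0.0, 0.2, 0.0, 0, 0, 0, 0, 0, 0, 0, 0]}}

```text
t: 26.72
eef_pos: [427.6, 101.5, 140.6]
tcp_rot: [3.142, -0.0, 0.004]
ft_force: [-0.6, 0.0, -0.2]
opening: 0.756
grip_force: 0.0
```

Run:
```python
from h import *
t=viewer.read_camera("top");s=viewer.read_camera("side");np.save("pics/t7.npy",t)
c=lambda im,x,y,w,h,k:cv2.resize(im[y:y+h,x:x+w,::-1],None,fx=k,fy=k,interpolation=cv2.INTER_CUBIC)
cv2.imwrite("pics/c7.png",np.hstack([np.vstack([c(t,190,125,100,60,4),c(s,180,180,100,90,4)]),c(s,235,220,100,150,4)]))
print(monitor.state()["eef_pos"],monitor.state()["tcp_rot"]);plan((427.2,101.3,100,0),(427.2,101.3,28,0,25))
```

```text
[427.64255717 101.46192991 140.70275169] [ 3.14158561e+00 -1.01882438e-03  3.57486265e-03]
[-0.003, 0.001, 0.271, 0.002, 0.0, 0.0, 0.16, 0.0, 0.0, 0.0, 0.16, 0.0, 0.0, 0.0, 0.16, 0.0]
```

View pics/c7.png

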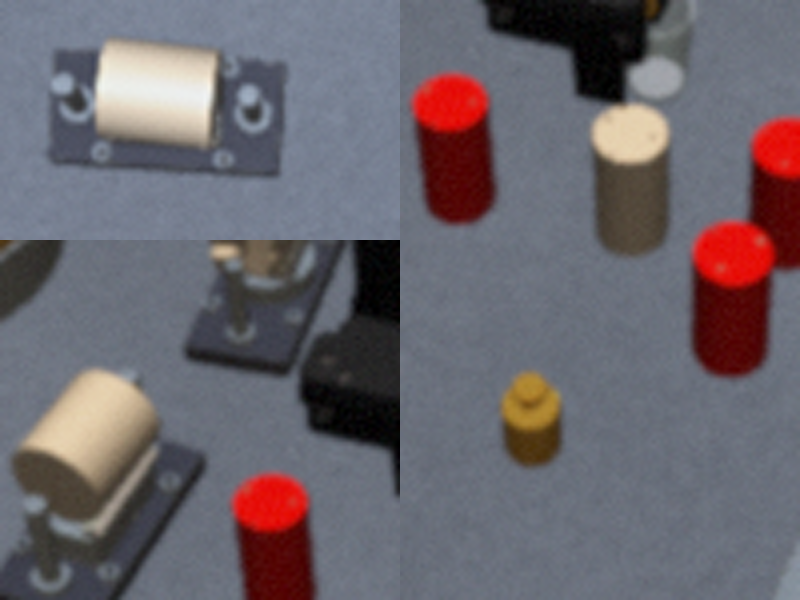

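The core lies in the trough, between about (97,40) and (220,148) in the top crop. The slim cylinder at (630,180) is clear for the grip.

Run:
```python
from h import *
t=np.load("pics/t7.npy").astype(int);g=t[:,:,0]-.7*t[:,:,2]
print([t[150,k].tolist() for k in(205,230)])
m=(t[:,:,0]>t[:,:,2]-5)&(t[:,:,0]>110);B=blob(m,(229,148));ys,xs=np.where(B);print(B.sum(),xs.min(),xs.max(),ys.min(),ys.max())
f=lambda p:hcyl(p[0],p[1],p[2]/50,60,27,40)
print(fit("top",B,f,[627,97.5,75],[3,3,3]), fit("top",B,f,[625,96,76],[-3,3,-3]))
```

```text
[[99, 102, 115], [234, 232, 224]]
729 213 244 134 161
(array([628.962,  97.75 ,  73.114]), np.float64(0.069)) (array([629.29 ,  97.981,  72.797]), np.float64(0.069))
```

Emit:
{"method": "move_arm", "body": {"moves": [-0.003, 0.001, 0.271, 0.002, 0.0, 0.0, 0.16, 0.0, 0.0, 0.0, 0.16, 0.0, 0.0, 0.0, 0.16, 0.0, 0, 0, 0, 0, 0, 0, 0, 0]}}

```text
t: 27.58
eef_pos: [427.1, 101.3, 28.2]
tcp_rot: [3.142, -0.001, 0.0]
ft_force: [0.4, 0.2, 0.1]
opening: 0.757
grip_force: 0.0
```

Emit:
{"method": "move_arm", "body": {"moves": [0, 0, 0, 0, 0, 0, 0, 0, 0, 0, 0, 0, 0, 0, 0, 0, 0, 0, 0, 0], "claw": 28}}

```text
t: 28.2
eef_pos: [426.7, 101.3, 27.5]
tcp_rot: [3.142, -0.0, 0.0]
ft_force: [0.1, 0.9, 3.7]
opening: 0.4
grip_force: 30.0
```

Run:
```python
from h import *
t=np.load("pics/top0.npy").astype(int);g=t.sum(2)
m=(g>390);B=blob(m,(138,163));B=cv2.morphologyEx(B.astype(np.uint8),cv2.MORPH_CLOSE,np.ones((7,7)));ys,xs=np.where(B);print(B.sum(),xs.min(),xs.max(),ys.min(),ys.max())
print(fit("top",B,lambda p:vcyl(p[0],p[1],38,39.9,40),[603,299.4],[3,3]))
p=monitor.state()["eef_pos"]
plan((p[0],p[1],50,0,12),(p[0],p[1],140,0),(602.5,299.4,150,0),(602.5,299.4,100,0))
```

```text
956 120 154 146 180
(array([603.072, 300.179]), np.float64(0.026))
[0.0, 0.0, -0.075, 0.0, 0.0, 0.0, -0.075, 0.0, 0.0, 0.0, -0.3, 0.0, 0.0, 0.0, -0.3, 0.0, 0.195, -0.22, -0.011, 0.0, 0.195, -0.22, -0.011, 0.0, 0.195, -0.22, -0.011, 0.0, 0.195, -0.22, -0.011, 0.0, 0.195, -0.22, -0.011, 0.0, 0.195, -0.22, -0.011, 0.0]
[0.0, 0.0, 0.333, 0.0]
```

Emit:
{"method": "move_arm", "body": {"moves": [0.0, 0.0, -0.075, 0.0, 0.0, 0.0, -0.075, 0.0, 0.0, 0.0, -0.3, 0.0, 0.0, 0.0, -0.3, 0.0, 0.195, -0.22, -0.011, 0.0, 0.195, -0.22, -0.011, 0.0, 0.195, -0.22, -0.011, 0.0, 0.195, -0.22, -0.011, 0.0, 0.195, -0.22, -0.011, 0.0, 0.195, -0.22, -0.011, 0.0]}}

```text
t: 29.45
eef_pos: [602.5, 300.4, 150.7]
tcp_rot: [3.141, 0.0, 0.0]
ft_force: [0.3, -1.2, -2.0]
opening: 0.395
grip_force: 30.0
```

Emit:
{"method": "move_arm", "body": {"moves": [0.0, 0.0, 0.2, 0.0, 0, 0, 0.1, 0, 0, 0, 0, 0, 0, 0, 0, 0]}}

```text
t: 29.95
eef_pos: [602.3, 299.2, 106.0]
tcp_rot: [-3.141, -0.001, -0.0]
ft_force: [-0.3, -0.1, -2.0]
opening: 0.393
grip_force: 30.0
```

Run:
```python
from h import *
s=viewer.read_camera("side");st=monitor.state();p=st["eef_pos"];print(p,st["tcp_rot"])
im=s.copy()
for u in proj("side",vcyl(p[0]+.5,p[1],19,p[2]-27.5,p[2]+48.5)).round().astype(int): im[u[1],u[0]]=[0,255,0]
cv2.imwrite("pics/c8.png",cv2.resize(im[250:370,110:270,::-1],None,fx=5,fy=5,interpolation=cv2.INTER_CUBIC))
plan((602.5,299.8,76,0,15))
```

```text
[602.43308291 299.21814242 106.10091301] [-3.14113473e+00 -1.48384769e-03 -3.39678516e-05]
[0.0, -0.001, 0.067, 0.0, 0.0, -0.001, 0.067, 0.0, 0.0, -0.001, 0.067, 0.0]
```

View pics/c8.png

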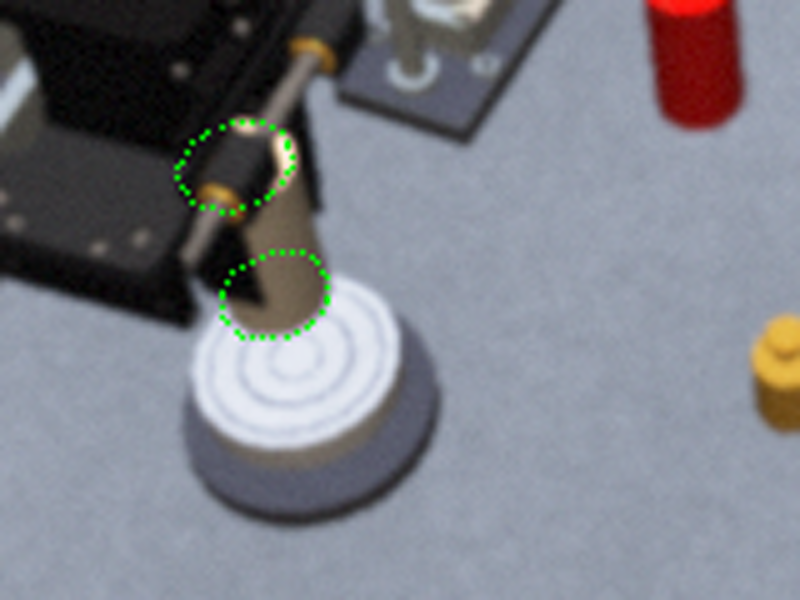

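The cylinder matches the overlay, with its foot at about (275,297) and within 1 pixel. It hangs upright above the disc, whose centre is near (295,360). I'm lowering it.

Emit:
{"method": "move_arm", "body": {"moves": [0.0, -0.002, 0.067, 0.0, 0.0, -0.001, 0.067, 0.0, 0.0, -0.001, 0.062, 0.0, 0, 0, 0, 0, 0, 0, 0, 0]}}

```text
t: 30.62
eef_pos: [602.1, 300.0, 75.4]
tcp_rot: [3.142, -0.0, 0.0]
ft_force: [0.4, -0.5, -1.6]
opening: 0.4
grip_force: 30.0
```

Emit:
{"method": "move_arm", "body": {"moves": [0, 0, 0.03, 0, 0, 0, 0.015, 0, 0, 0, 0.007, 0, 0, 0, 0.004, 0, 0, 0, 0, 0]}}

```text
t: 31.25
eef_pos: [602.0, 299.9, 67.6]
tcp_rot: [3.142, -0.0, 0.0]
ft_force: [-2.6, -1.1, 6.0]
opening: 0.395
grip_force: 30.0
```

Emit:
{"method": "move_arm", "body": {"moves": [0, 0, 0, 0, 0, 0, 0, 0, 0, 0, 0, 0, 0, 0, 0, 0], "claw": 62}}

```text
t: 31.75
eef_pos: [602.1, 300.0, 66.9]
tcp_rot: [3.141, 0.0, 0.0]
ft_force: [0.7, -0.6, 0.3]
opening: 0.648
grip_force: 0.0
```

Emit:
{"method": "move_arm", "body": {"moves": [0, 0, -0.1, 0, 0, 0, -0.2, 0, 0, 0, -0.3, 0, 0, 0, -0.3, 0, -0.3, 0, 0, 0, -0.3, 0, 0, 0, -0.3, 0, 0, 0, 0, 0, 0, 0, 0, 0, 0, 0]}}

```text
t: 32.88
eef_pos: [467.8, 300.2, 203.0]
tcp_rot: [-3.141, -0.002, 0.001]
ft_force: [0.2, -0.6, 0.3]
opening: 0.654
grip_force: 0.0
```

Run:
```python
from h import *
t=viewer.read_camera("top");s=viewer.read_camera("side");st=monitor.state();print(st["eef_pos"],st["opening"])
c=lambda im,x,y,w,h,k:cv2.resize(im[y:y+h,x:x+w,::-1],None,fx=k,fy=k,interpolation=cv2.INTER_AREA)
cv2.imwrite("pics/c9.png",np.hstack([c(t,80,110,400,300,1),c(s,120,80,400,300,1)]))
ti=t.astype(int)
m=(ti[:,:,0]>ti[:,:,2]-14)&(ti[:,:,0]>150);uv=proj("top",[602.5,299.9,116])[0];B=blob(m,uv)
print(B.sum(),fit("top",B,lambda p:vcyl(p[0],p[1],19,115.9,116),[602.5,299.9],[3,3]))
uv=proj("top",[627,98,80])[0];B=blob((ti[:,:,0]>ti[:,:,2]-5)&(ti[:,:,0]>110),uv);print(fit("top",B,lambda p:hcyl(p[0],p[1],p[2]/50,60,27,40),[627,97.5,75],[3,3,3]))
for nm,q,f,p0 in [("prism",[602,-333,85],lambda p:box(p[0],p[1],p[2]/50,160,40,85,85.1),[602,-333,78.8]),("half",[610,-111,85],lambda p:box(p[0],p[1],p[2]/50,80,40,85,85.1),[610,-111,82.4])]:
    B=blob(m,proj("top",q)[0]);print(nm,B.sum(),fit("top",B,f,p0,[3,3,3]))
```

```text
[468.04961358 299.92898785 202.2786299 ] 0.6477702346269768
287 (array([602.945, 299.652]), np.float64(0.051))
(array([629.447,  97.771,  73.28 ]), np.float64(0.076))
prism 1482 (array([ 602.426, -333.111,   78.338]), np.float64(0.031))
half 745 (array([ 610.249, -110.773,   81.477]), np.float64(0.061))
```

View pics/c9.png

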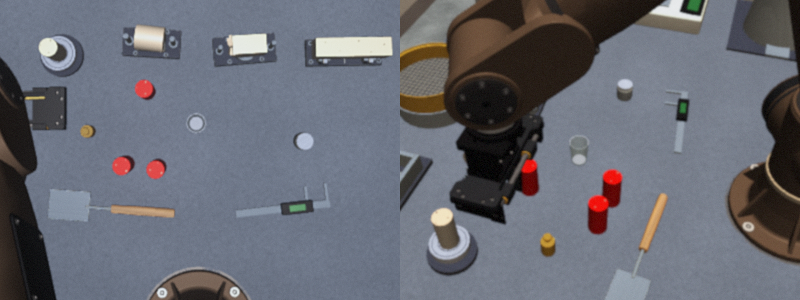

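All four specimens are seated: the cylinder is within 0.6 mm of the disc centre, and the beaker has not moved. I'm handing in.

```bash
python3 -c "
from cell import order
print(order.job_done())"
```

```text
the job is handed in; nothing more can be done
None
```

I loaded all four specimens into their jigs in the order asked, left the beaker standing where it was, and handed the job in after about 33 s; the hand-in gave no verdict.

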